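Prop the work lamp on its sprung leg

TASK

Open the sprung leg of the yellow work lamp by pushing its red thumb lever until the leg snaps over centre and locks fully out. Then carry the lamp from its dock to the black rubber mat and leave it standing there by itself, leaning back on the open leg with its whole foot and lower edge on the mat and its light face pointing at the white oil filter that stands just beyond the mat. Do not move that filter, the roll of tape or the red screwdriver.

Things in the scene. Friction and masses are not known exactly. Their poses are not given: they have to be found in the camera images.
- lamp: Flat yellow LED work lamp, 0.6 kg, upright and loose in the dock at the start: slab 30 mm thick (x), 200 mm wide (y), 170 mm tall (z), black carrying bar on top. Origin: centre of its underside, 12 mm above the bench in the dock; +x out of the white light face, -x out of the back, which has the leg and a battery box 30 mm deep. Standing on the locked leg it leans back (top to -x) by 0.37 rad.
- lamp_leg (a joint): Leg hinge, rad: 0 folded against the back (start), 0.8 fully open against its stop (locked). Hinge line along the lamp's y, 160 mm up, 30 mm behind the slab's middle. An over-centre spring pushes it to 0 below 0.40 and to 0.8 above, with up to 0.28 N m (about 5 N at the lever). The standing lamp's weight presses it on its stop.
- lamp_lever (a point): Middle of the red thumb paddle (9 mm thick, 26 wide, 30 tall), one piece with the leg, 55 mm above the hinge line. In the lamp's frame at (-49, -85, 212) mm with the leg folded, tilted back 0.35 rad, and at (-6, -85, 210) mm with it open. Pushing it towards the lamp's +x, over the top edge (170 mm up), swings the foot out behind.
- lamp_foot (a point): Middle of the leg's foot: black rubber roller, radius 7 mm, 100 mm long along the lamp's y, 150 mm from the hinge line, on a 140 mm wide steel U-frame. When the lamp stands, it is 7 mm above the mat's top and 134 mm behind the lower back edge.
- lamp_edge (a point): Middle of the lamp's lower back edge, at (-15, 0, 0) mm in the lamp's frame; the lamp stands on this edge.
- lamp_grip (a point): Middle of the straight carrying bar: round, 16 mm thick, 84 mm long along the lamp's y, at (0, 0, 215) mm in the lamp's frame, 37 mm clear above the top edge.
- dock: Fixed grey dock, floor plate 120 x 250 x 12 mm, with black end channels at y = +-110 mm, 68 mm high above the plate, in which the lamp stands with 2.5 mm play to front and back. Lift the lamp 75 mm straight up to clear it. Origin: centre of its underside; its axes are those of the lamp at the start.
- mat: Fixed black rubber mat, 260 mm (x) by 300 mm (y), 3 mm thick, with a thin grey border line. Origin: centre of its underside. The oil filter stands beyond its +x edge.
- oil_filter: White oil filter with a green band standing upright just beyond the mat (a like one far back at the right is only clutter), 69 mm across, 92 mm tall; origin: centre of its underside.
- ins_tape: Roll of black tape lying flat, 62 mm across, 19 mm high; origin: centre of its underside. Leave alone.
- screwdriver_red: Red screwdriver lying flat, 222 mm long along its y, 26 mm thick; origin: under its middle. Leave alone.
Not all that is in view belongs to the job. Several things have the shape of the oil_filter; the one meant has the colours described above.

How it is judged:
On the way:
1. the leg is locked fully out (joint above 0.74 rad) (value of joint lamp_leg above 0.74 rad), for 0.2 s.
At the end, for the whole second after the job is handed in: The lamp rests on the mat, leg above 0.74 rad, leaning 0.30 to 0.48 rad; middles of its lower edge (under 12 mm high) and foot (under 20 mm) within 130 mm (mat's x) and 70 mm (y) of the mat's centre; the filter in front of its light face, within 60 mm of its middle plane (value of joint lamp_leg above 0.74 rad and angle between lamp's own z axis and vertical between 0.3 and 0.48 rad and height (world z) of lamp_edge below 0.012 m and height (world z) of lamp_foot below 0.02 m and x of oil_filter in the frame of lamp above 0.04 m and y of oil_filter in the frame of lamp between -0.06 and 0.06 m and linear speed of lamp below 0.02 m/s and angular speed of lamp below 0.1 rad/s and x of lamp_edge in the frame of mat between -0.13 and 0.13 m and y of lamp_edge in the frame of mat between -0.07 and 0.07 m and x of lamp_foot in the frame of mat between -0.13 and 0.13 m and y of lamp_foot in the frame of mat between -0.07 and 0.07 m); the robot touches nothing.
It fails at once if the oil filter is moved by more than 30 mm (distance of oil_filter from where it was at the start of the episode above 0.03 m).
It fails at once if the roll of tape is moved by more than 30 mm (distance of ins_tape from where it was at the start of the episode above 0.03 m).
It fails at once if the red screwdriver is moved by more than 30 mm (distance of screwdriver_red from where it was at the start of the episode above 0.03 m).
It also fails if it takes over 58 s, if anything falls off the work surface, if the arm or the gripper's body presses on something with over 40 N, if the wrist force passes 120 N, or if a joint passes its speed limit or range.

ROBOT

A 7-joint arm with a two-finger parallel gripper is mounted at the origin on a cart in front of the work surface, level with it; the furniture and walls round the work are solid. World frame = base frame: x ahead of the robot, y to its left, z up, the work surface at z = 0. Lengths are in m, angles in rad, forces in N, time in s.
With the tool pointing down it reaches from about 0.4 to 0.875 m from the base axis. Payload 6.5 kg.
Tool frame: the origin (TCP) lies midway between the tips of the shut fingers; the grasp point (between the pads) lies 19 mm behind it; z points along the fingers, y is the line along which they close (so a half turn about z gives the same grasp; the last joint's range is limited). The gripper opens to 88 mm and grips with 3 to 60 N. Pads are 18 mm wide; open, the fingers measure 123 mm over their backs; the gripper's body (75 mm by 187 mm) begins 45 mm behind the grasp point.
Start: joints at [-1.259, 0.536, -0.004, 1.538, 0.003, 1.067, -0.071], TCP at [0.24, 0.604, 0.239] pointing down, gripper open.
Joint ranges: [-2.7, 2.7], [-0.37, 2.16], [-1.27, 1.26], [0.24, 2.4], [-1.31, 4.45], [0.19, 1.91], [-2.76, 2.76]. Speed limits (rad/s): [2.39, 2.39, 3.14, 3.14, 3.14, 3.14, 3.14].

INTERFACE

Orientations are given as a 3x3 rotation matrix whose columns are the frame's x, y, z axes.
In Python, from bench import robot gives the robot as it stands.
- The arm moves only by the tool servo_tool, never from a script. Its argument "targets" is a list that holds one entry, the list of rows, each a list of 7 numbers: the shift along the tool's x, y, z in cm, then the turn, a rotation vector about the tool's x, y, z in rad, then the opening, from 0 (shut) to 1 (fully open). A call has exactly 10 rows; each row shifts and turns the commanded pose from where the row before left it, along the tool's axes as they then stand; what a row does not reach is not made up. A row lasts 1/10 s, in which the tool goes at most 50 mm and 8.59 degrees, less where a joint would pass 70% of its speed; a pose out of reach is approached as far as the arm can. A call with a gripper value outside its range is refused whole. The fingers move at their own pace and stop on an object; "grip_force" is the grip in N (left out, the last holds). Time passes only in rows, so rows that do not move let the fingers close, or fill a call up. It gives the time, the measured TCP pose, the force, the opening and the grip force at its end, in the units of the state.
- robot.sense(): the state, without advancing time (a new reading comes with each control period).
- robot.snapshot(name): name is "side" or "top" or "wrist"; returns the picture (480x640x3 uint8, blue, green, red); there is no depth.
- robot.calibration(name): a dict with "mtx" (3x3 intrinsics, pixels), "camera_from_world" (4x4, takes a point from world to camera coordinates); the wrist camera has in their place "hand_eye" (4x4, takes a point from camera to tool coordinates, whose origin is the TCP and whose axes are the flange's). Camera axes: x right, y down, z forward; pixel columns grow to the right and rows downward; lengths in m; the calibration is good to about 2 mm. A picture is of the moment at which its call begins: read the wrist's pose just before it. calibration takes no time and is no camera call.
- robot.job_done(): hands the job in; it is judged then, once.
The state is a dict: "time_s": time; "joint_positions": joint angles; "joint_velocities": joint speeds; "tau": joint torques, N m; "position": TCP position; "tcp_rot": TCP orientation; "ft_force": force on the tool from outside, world axes, zero at the start; "torque": the same for the moment, N m; "grip_width": opening from 0.0 (shut) to 1.0 (fully open); "grip_force": force on a finger pad.
Only numpy, scipy, OpenCV 4.12 (cv2) and the standard library are available. Lean on these libraries where they do the work, as an engineer would, in place of code of your own. Each camera call takes 0.05 s, during which the arm holds its last target. There are 200 camera calls.

## Working session

There is one attempt and no reset: what is moved stays moved. The work goes in short steps, Python scripts to look and compute and a tool call to move; the robot and the scene stay as the last step left them, time stands still between calls to the robot, and variables do not carry over. Pictures are saved under pics/ and viewed, at most 10 in all, crops included, and the job is handed in when it is done.

Besides the shell and the picture viewer there is one more tool, called after "Call:" by a JSON object that holds its "fn" and its "kwargs", one argument or row to a line. servo_tool: Moves the arm, as the interface text tells. Its arguments: {"type":"object","properties":{"targets":{"type":"array","items":{"type":"array","items":{"type":"array","items":{"type":"number"}}}},"grip_force":{"type":"number"}},"required":["targets"]}

```bash
ls; mkdir -p pics; python3 - <<'E'
from bench import robot
import cv2,numpy as np
s=robot.sense();print(s['time_s'],s['position'],np.round(s['tcp_rot'],3).tolist())
for n in('side','top'):
    cv2.imwrite(f'pics/{n}0.png',robot.snapshot(n)); c=robot.calibration(n); print(n,np.round(c['mtx'],1).tolist(),np.round(c['camera_from_world'],3).tolist())
print(np.round(robot.calibration('wrist')['hand_eye'],3).tolist())
E
```

```text
pics
0.0 [0.23954409 0.603617   0.2378634 ] [[-0.93, 0.369, -0.001], [0.369, 0.93, -0.002], [-0.0, -0.002, -1.0]]
side [[460.7, 0.0, 313.8], [0.0, 460.7, 236.2], [0.0, 0.0, 1.0]] [[0.947, -0.321, -0.015, -0.544], [-0.224, -0.626, -0.747, 0.217], [0.23, 0.711, -0.665, 0.94], [0.0, 0.0, 0.0, 1.0]]
top [[537.2, 0.0, 318.0], [0.0, 537.2, 243.7], [0.0, 0.0, 1.0]] [[-0.008, -1.0, 0.015, -0.03], [-0.981, 0.005, -0.192, 0.599], [0.192, -0.017, -0.981, 1.133], [0.0, 0.0, 0.0, 1.0]]
[[0.001, -0.949, -0.317, 0.084], [1.0, 0.001, -0.001, 0.0], [0.002, -0.317, 0.949, -0.145], [0.0, 0.0, 0.0, 1.0]]
```

View pics/top0.png

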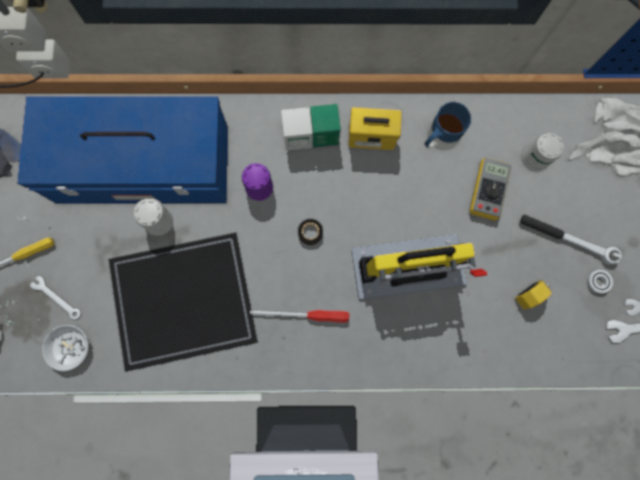

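View pics/side0.png

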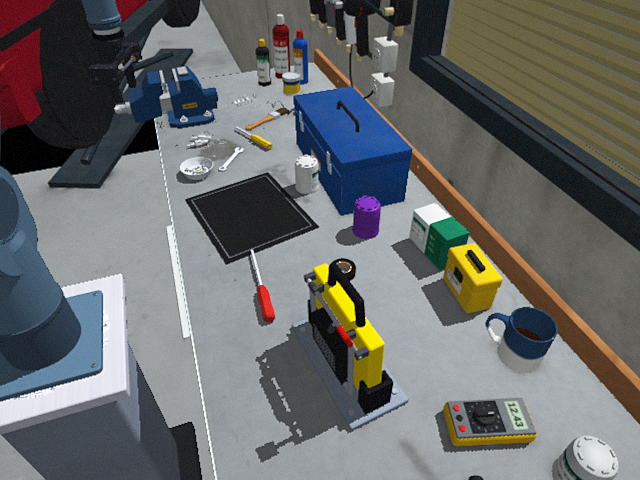

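The top view shows the lamp at (420,260) with its lever at (478,272), the mat at (183,300), the tape at (310,231) and the screwdriver at (300,316). In the side view, the lamp's leg side faces the robot.

Candidates for the filter are the white one at the mat, top (148,213) / side (306,175); the white one far back at the right, top (547,150); and the purple one, top (257,182). I choose the one at the mat. Candidates for the lamp are the slab at (420,260) and the small yellow box at (375,128); I choose the slab with the bar and red lever. I'll check both choices in a close crop.

```bash
cat > h.py <<'E'
import cv2,numpy as np
from bench import robot
def ray(n,uv):
    c=robot.calibration(n);T=np.linalg.inv(c['camera_from_world'])
    d=T[:3,:3]@np.linalg.inv(c['mtx'])@[uv[0],uv[1],1];return T[:3,3],d
def plane(n,uv,z):
    o,d=ray(n,uv);return o+d*(z-o[2])/d[2]
def proj(n,p):
    c=robot.calibration(n);q=c['camera_from_world'][:3]@np.append(p,1);q=c['mtx']@q;return q[:2]/q[2]
def tri(uv1,uv2,a='top',b='side'):
    o1,d1=ray(a,uv1);o2,d2=ray(b,uv2)
    A=np.stack([d1,-d2],1);t=np.linalg.lstsq(A,o2-o1,rcond=None)[0]
    p,q=o1+d1*t[0],o2+d2*t[1];return (p+q)/2,np.linalg.norm(p-q)
E
python3 - <<'E'
from h import *
t=cv2.imread('pics/top0.png');s=cv2.imread('pics/side0.png')
g=cv2.cvtColor(t,cv2.COLOR_BGR2GRAY)
m=np.zeros_like(g);m[225:380,95:265]=(g[225:380,95:265]<60)*255
m=cv2.morphologyEx(m,cv2.MORPH_CLOSE,np.ones((7,7)))
c=max(cv2.findContours(m,0,2)[0],key=cv2.contourArea);r=cv2.minAreaRect(c)
print('mat px',r)
P=np.array([plane('top',p,.003) for p in cv2.approxPolyDP(c,8,True)[:,0]]);print(np.round(P,3))
for n,im in(('top',t),('side',s)):
    h=cv2.cvtColor(im,cv2.COLOR_BGR2HSV)
    red=(((h[...,0]<6)|(h[...,0]>174))&(h[...,1]>150)&(h[...,2]>120)).astype('u1')
    k,_,st,ce=cv2.connectedComponentsWithStats(red)
    print(n,'red',[(st[i].tolist(),ce[i].round(1).tolist()) for i in range(1,k) if 25<st[i,4]<900])
A=cv2.resize(t[220:320,340:500],None,fx=4.8,fy=4.8,interpolation=2)
B=cv2.resize(s[250:440,270:420],(450,570),interpolation=2)
C=cv2.resize(s[140:210,270:350],(340,300),interpolation=2)
D=cv2.resize(t[190:250,120:188],(340,300),interpolation=2)
cv2.imwrite('pics/c1.png',A)
o=np.zeros((600,800,3),'u1');o[:570,:450]=B;o[:300,455:795]=C;o[300:,455:795]=D;cv2.imwrite('pics/c2.png',o)
E
```

```text
mat px ((180.06338500976562, 300.87158203125), (114.2618637084961, 134.858642578125), 78.40782928466797)
[[0.634 0.158 0.003]
 [0.574 0.443 0.003]
 [0.328 0.391 0.003]
 [0.389 0.106 0.003]]
top red [([471, 270, 15, 6, 74], [478.1, 272.4]), ([308, 311, 40, 10, 324], [328.3, 315.4])]
side red [([0, 56, 16, 15, 45], [5.1, 63.4]), ([258, 285, 17, 33, 349], [265.2, 302.1]), ([337, 325, 16, 21, 106], [343.9, 334.1]), ([453, 405, 7, 6, 28], [456.1, 407.2]), ([459, 425, 7, 7, 34], [462.1, 427.7])]
```

View pics/c1.png

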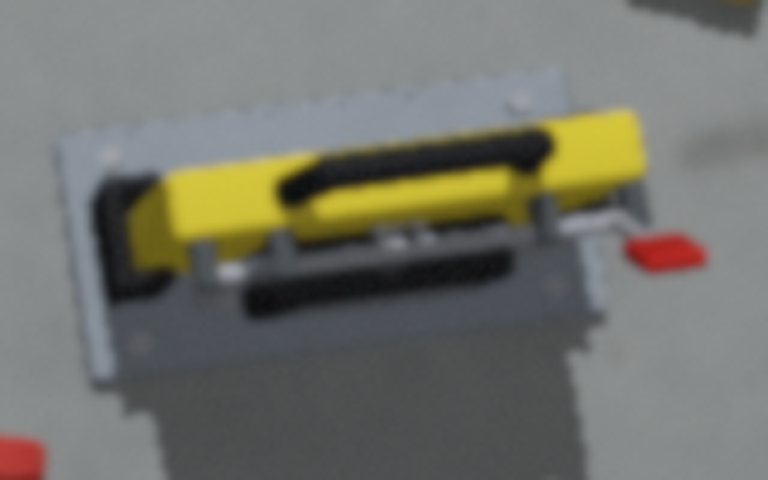

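View pics/c2.png

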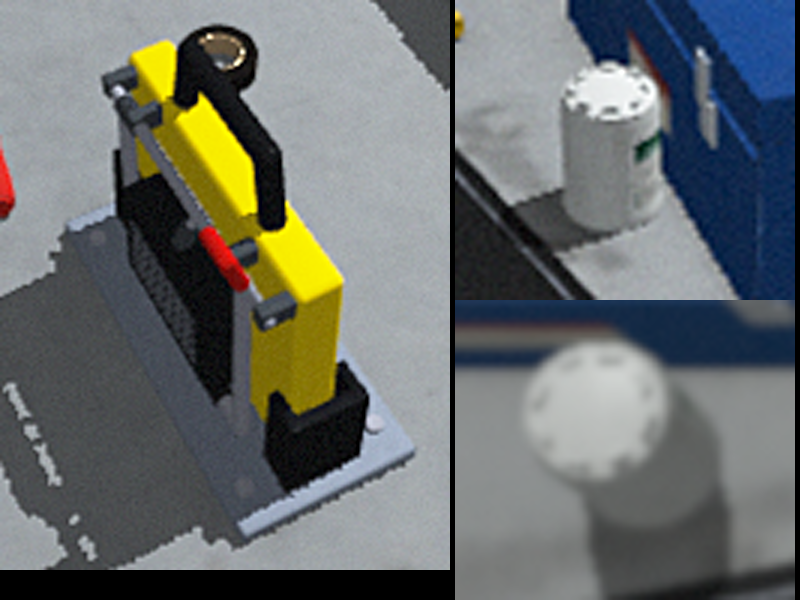

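The crops confirm both choices: the mat filter has the green band, and the lamp has the red paddle at its right end (top 478,272; side 344,334). Next I'll compute poses.

```bash
python3 - <<'E'
from h import *
q=lambda u,v:(340+u/4.8-.4,220+v/4.8-.4)
D=np.array([plane('top',q(*p),.012) for p in[(60,142),(562,70),(605,310),(95,384)]])
print('dock',D.round(3).tolist(),D.mean(0).round(4)); 
yv=D[0]-D[1]+D[3]-D[2];print('lamp y dir ang',np.degrees(np.arctan2(yv[1],yv[0]))-90, np.linalg.norm(yv)/2)
print('lever',tri((478.1,272.4),(343.9,334.1)))
for p in[(285,190),(548,145),(417,160)]:print('bar',plane('top',q(*p),.227).round(4))
for p in[(168,173),(635,112),(645,178),(180,238)]:print('slabtop',plane('top',q(*p),.182).round(4))
print('filter',plane('top',(120+(595-455)/5,190+(411-300)/5),.092))
t=cv2.imread('pics/top0.png')
for p in[(310,231),(251,313),(349,318),(322,407)]:print('obst',p,plane('top',p,.015).round(3))
E
```

```text
dock [[0.595, -0.113, 0.012], [0.629, -0.357, 0.012], [0.512, -0.371, 0.012], [0.479, -0.127, 0.012]] [ 0.5538 -0.2422  0.012 ]
lamp y dir ang 7.9137178404059085 0.24595850517495363
lever (array([ 0.51036958, -0.33309422,  0.22636866]), np.float64(0.0015808201608159612))
bar [ 0.5355 -0.1841  0.227 ]
bar [ 0.553  -0.2891  0.227 ]
bar [ 0.5473 -0.2368  0.227 ]
slabtop [ 0.5503 -0.1437  0.182 ]
slabtop [ 0.575  -0.3385  0.182 ]
slabtop [ 0.5472 -0.3409  0.182 ]
slabtop [ 0.5233 -0.1479  0.182 ]
filter [0.66380085 0.33434894 0.092     ]
obst (310, 231) [ 0.637 -0.017  0.015]
obst (251, 313) [0.45  0.116 0.015]
obst (349, 318) [ 0.438 -0.103  0.015]
obst (322, 407) [ 0.246 -0.041  0.015]
```

Call:
{"fn": "servo_tool", "kwargs": {
  "targets": [
    [[0, 0, -0.6, 0, 0, 0.1065, 0], [0, 0, -0.6, 0, 0, 0.1065, 0], [0, 0, -0.6, 0, 0, 0.1065, 0], [0, 0, -0.6, 0, 0, 0.1065, 0], [0, 0, -0.6, 0, 0, 0.1065, 0], [0, 0, -0.6, 0, 0, 0.1065, 0], [0, 0, -0.6, 0, 0, 0.1065, 0], [0, 0, -0.6, 0, 0, 0.1065, 0], [0, 0, -0.6, 0, 0, 0.1065, 0], [0, 0, -0.6, 0, 0, 0.1065, 0]]
  ],
  "grip_force": 20
}}

```text
time_s: 1.1
position: [0.2396, 0.6038, 0.2984]
tcp_rot: [[-0.123, 0.992, -0.0], [0.992, 0.123, -0.001], [-0.001, -0.001, -1.0]]
ft_force: [-0.2, -0.4, -0.3]
grip_width: 0.117
grip_force: 0.0
```

Call:
{"fn": "servo_tool", "kwargs": {
  "targets": [
    [[-4.5, 2, 0, 0, 0, 0, 0], [-4.5, 2, 0, 0, 0, 0, 0], [-4.5, 2, 0, 0, 0, 0, 0], [-4.5, 2, 0, 0, 0, 0, 0], [-4.5, 2, 0, 0, 0, 0, 0], [-4.5, 2, 0, 0, 0, 0, 0], [-4.5, 2, 0, 0, 0, 0, 0], [-4.5, 2, 0, 0, 0, 0, 0], [-4.5, 2, 0, 0, 0, 0, 0], [-4.5, 2, 0, 0, 0, 0, 0]]
  ]
}}

```text
time_s: 2.1
position: [0.496, 0.1815, 0.2987]
tcp_rot: [[-0.128, 0.992, -0.0], [0.992, 0.128, 0.0], [0.0, -0.0, -1.0]]
ft_force: [0.6, 0.7, 1.1]
grip_width: 0.004
grip_force: 0.0
```

Call:
{"fn": "servo_tool", "kwargs": {
  "targets": [
    [[-4.8, -1, 0, 0, 0, 0, 0], [-4.8, -1, 0, 0, 0, 0, 0], [-4.8, -1, 0, 0, 0, 0, 0], [-4.8, -1, 0, 0, 0, 0, 0], [-4.8, -1, 0, 0, 0, 0, 0], [-4.8, -1, 0, 0, 0, 0, 0], [-4.8, -1, 0, 0, 0, 0, 0], [-4.8, -1, 0, 0, 0, 0, 0], [-4.8, -1, 0, 0, 0, 0, 0], [0, 0, 0, 0, 0, 0, 0]]
  ]
}}

```text
time_s: 3.1
position: [0.4588, -0.2639, 0.2991]
tcp_rot: [[-0.117, 0.993, -0.0], [0.993, 0.117, -0.004], [-0.004, -0.001, -1.0]]
ft_force: [-0.6, 0.3, -0.4]
grip_width: 0.008
grip_force: 0.0
```

```bash
python3 - <<'E'
from h import *
s=robot.sense();print(s['time_s'],s['position'],s['joint_positions'])
im=robot.snapshot('wrist');cv2.imwrite('pics/w1.png',im)
c=robot.calibration('wrist');T=np.eye(4);T[:3,:3]=s['tcp_rot'];T[:3,3]=s['position'];W=T@c['hand_eye']
def pr(p):
    q=c['mtx']@(np.linalg.inv(W)@np.append(p,1))[:3];return (q[:2]/q[2]).round(0)
a=np.radians(7.5);R=np.array([[np.cos(a),-np.sin(a),0],[np.sin(a),np.cos(a),0],[0,0,1]])
for p in[(-.049,-.085,.212),(0,0,.215),(0,-.042,.215),(.015,-.1,.17),(-.015,-.1,.17)]:print(p,pr(R@p+[.551,-.2425,.012]))
E
```

```text
3.1 [ 0.45881149 -0.26391007  0.29906278] [-0.12259487  0.30803799  0.69420209  1.82097365 -0.2163412   1.0887318
  0.76673895]
(-0.049, -0.085, 0.212) [388. 353.]
(0, 0, 0.215) [471. 244.]
(0, -0.042, 0.215) [463. 302.]
(0.015, -0.1, 0.17) [454. 337.]
(-0.015, -0.1, 0.17) [419. 338.]
```

View pics/w1.png

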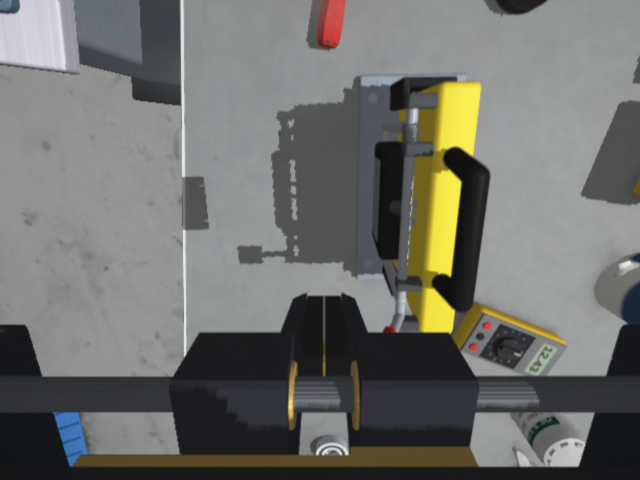

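The wrist view shows the lamp bar's middle at about (473,235), against (471,244) predicted, and the red lever peeking out at (388,330) beside the fingers. The pose estimate holds. I'll go behind the lever and down.

Call:
{"fn": "servo_tool", "kwargs": {
  "targets": [
    [[-3.7, -0.2, 0, 0, 0, 0, 0], [-3.7, -0.2, 0, 0, 0, 0, 0], [0, 0, 2, 0, 0, 0, 0], [0, 0, 2, 0, 0, 0, 0], [0, 0, 2, 0, 0, 0, 0], [0, 0, 2, 0, 0, 0, 0], [0, 0, 0.6, 0, 0, 0, 0], [0, 0, 0, 0, 0, 0, 0], [0, 0, 0, 0, 0, 0, 0], [0, 0, 0, 0, 0, 0, 0]]
  ]
}}

```text
time_s: 4.15
position: [0.4676, -0.3306, 0.2138]
tcp_rot: [[-0.128, 0.992, 0.002], [0.992, 0.128, -0.001], [-0.001, 0.001, -1.0]]
ft_force: [-0.1, 0.7, -0.1]
grip_width: 0.008
grip_force: 0.0
```

Call:
{"fn": "servo_tool", "kwargs": {
  "targets": [
    [[0, 0.4, 0, 0, 0, 0, 0], [0, 0.4, 0, 0, 0, 0, 0], [0, 0.4, 0, 0, 0, 0, 0], [0, 0.4, 0, 0, 0, 0, 0], [0, 0.4, 0, 0, 0, 0, 0], [0, 0.4, 0, 0, 0, 0, 0], [0, 0.4, 0, 0, 0, 0, 0], [0, 0.4, 0, 0, 0, 0, 0], [0, 0.4, 0, 0, 0, 0, 0], [0, 0.4, 0, 0, 0, 0, 0]]
  ]
}}

```text
time_s: 5.15
position: [0.5063, -0.3257, 0.2129]
tcp_rot: [[-0.127, 0.992, -0.001], [0.992, 0.127, -0.0], [-0.0, -0.001, -1.0]]
ft_force: [-2.7, -0.2, 3.1]
grip_width: 0.005
grip_force: 1.7
```

Call:
{"fn": "servo_tool", "kwargs": {
  "targets": [
    [[0, 0.3, 0, 0, 0, 0, 0], [0, 0.3, 0, 0, 0, 0, 0], [0, 0.3, 0, 0, 0, 0, 0], [0, 0.3, 0, 0, 0, 0, 0], [0, 0.3, 0, 0, 0, 0, 0], [0, 0.3, 0, 0, 0, 0, 0], [0, 0.3, 0, 0, 0, 0, 0], [0, 0.3, 0, 0, 0, 0, 0], [0, 0, 0, 0, 0, 0, 0], [0, 0, 0, 0, 0, 0, 0]]
  ]
}}

```text
time_s: 6.15
position: [0.5307, -0.3218, 0.2125]
tcp_rot: [[-0.128, 0.992, -0.0], [0.992, 0.128, 0.0], [0.0, 0.0, -1.0]]
ft_force: [-1.3, 0.4, 0.1]
grip_width: 0.004
grip_force: 0.6
```

```bash
python3 - <<'E'
from h import *
t=robot.snapshot('top');s=robot.snapshot('side')
o=np.zeros((400,800,3),'u1')
o[:,:400]=cv2.resize(t[200:340,350:490],(400,400),interpolation=2);o[:,400:]=cv2.resize(s[240:430,230:420],(400,400),interpolation=2)
cv2.imwrite('pics/p2.png',o)
E
```

```text
(no output)
```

View pics/p2.png

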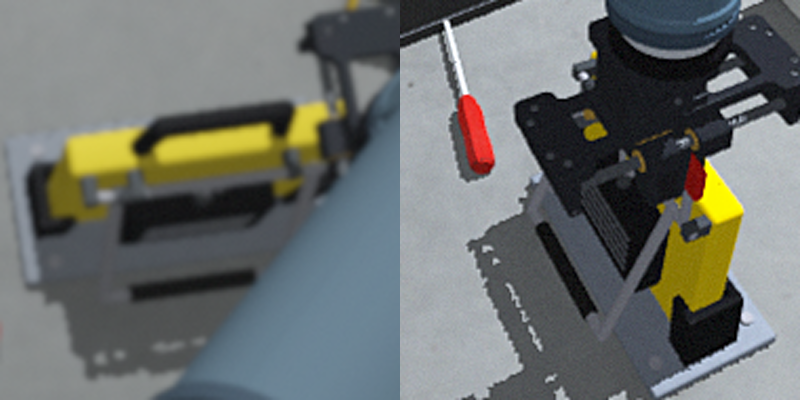

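The leg has swung out: its roller is well off the back at (190,285) in the crop, and the lever has passed the finger. I'll back off, rise, open, and go over the bar.

Call:
{"fn": "servo_tool", "kwargs": {
  "targets": [
    [[0, 0.3, 0, 0, 0, 0, 0], [0, -0.7, 0, 0, 0, 0, 0], [0, -0.7, 0, 0, 0, 0, 0], [0, 0, -2, 0, 0, 0, 0.2], [0, 0, -2, 0, 0, 0, 0.5], [0, 0, -2, 0, 0, 0, 1], [0, 0, -2, 0, 0, 0, 1], [2.7, 1.3, 0, 0, 0, 0, 1], [2.7, 1.3, 0, 0, 0, 0, 1], [2.7, 1.3, 0, 0, 0, 0, 1]]
  ]
}}

```text
time_s: 7.25
position: [0.5477, -0.2379, 0.2931]
tcp_rot: [[-0.127, 0.992, 0.001], [0.992, 0.127, 0.0], [-0.0, 0.001, -1.0]]
ft_force: [-0.2, 0.3, -0.0]
grip_width: 0.613
grip_force: 0.0
```

```bash
python3 - <<'E'
from h import *
s=robot.sense();print(s['position'],np.round(s['joint_positions'],2))
im=robot.snapshot('wrist');cv2.imwrite('pics/w2.png',im)
c=robot.calibration('wrist');T=np.eye(4);T[:3,:3]=s['tcp_rot'];T[:3,3]=s['position'];W=T@c['hand_eye']
def pr(p):
    q=c['mtx']@(np.linalg.inv(W)@np.append(p,1))[:3];return (q[:2]/q[2]).round(0)
print(pr([.551,-.239,.227]),pr([.561,-.239,.227]),'under tcp',pr([*s['position'][:2],.227]))
E
```

```text
[ 0.54772187 -0.23786671  0.29308585] [-0.14  0.45  0.66  1.66 -0.3   1.14  0.72]
[330. 265.] [345. 267.] under tcp [325. 263.]
```

View pics/w2.png

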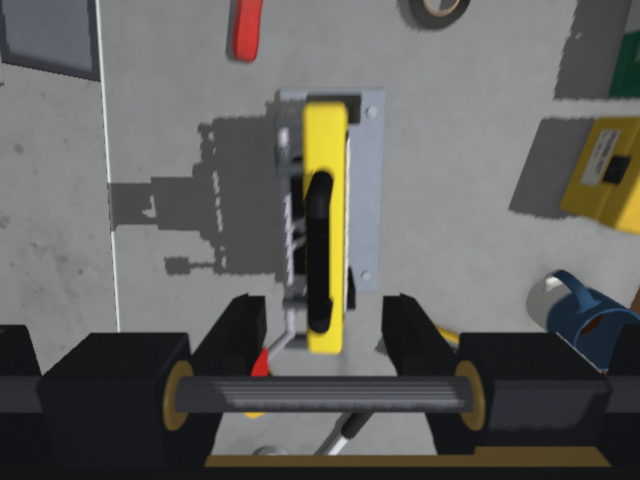

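The wrist view shows the red paddle at (258,362), behind the slab, and the leg's shadow folded again. The leg had not passed centre and sprang back, so I'll repeat the push and go further.

Call:
{"fn": "servo_tool", "kwargs": {
  "targets": [
    [[-2.1, -2, 0, 0, 0, 0, 0], [-2.1, -2, 0, 0, 0, 0, 0], [-2.1, -2, 0, 0, 0, 0, 0], [-2.1, -2, 0, 0, 0, 0, 0], [0, 0, 0, 0, 0, 0, 0], [0, 0, 2, 0, 0, 0, 0], [0, 0, 2, 0, 0, 0, 0], [0, 0, 2, 0, 0, 0, 0], [0, 0, 2, 0, 0, 0, 0], [0, 0, 0, 0, 0, 0, 0]]
  ]
}}

```text
time_s: 8.3
position: [0.4782, -0.3303, 0.2105]
tcp_rot: [[-0.128, 0.992, -0.003], [0.992, 0.128, 0.002], [0.003, -0.003, -1.0]]
ft_force: [0.3, 0.2, -0.5]
grip_width: 0.006
grip_force: 0.0
```

Call:
{"fn": "servo_tool", "kwargs": {
  "targets": [
    [[0, 0.6, 0, 0, 0, 0, 0], [0, 0.6, 0, 0, 0, 0, 0], [0, 0.6, 0, 0, 0, 0, 0], [0, 0.6, 0, 0, 0, 0, 0], [0, 0.5, 0, 0, 0, 0, 0], [0, 0.5, 0, 0, 0, 0, 0], [0, 0.5, 0, 0, 0, 0, 0], [0, 0.5, 0, 0, 0, 0, 0], [0, 0.5, 0, 0, 0, 0, 0], [0, 0, 0, 0, 0, 0, 0]]
  ]
}}

```text
time_s: 9.3
position: [0.529, -0.3253, 0.2126]
tcp_rot: [[-0.129, 0.992, 0.001], [0.992, 0.129, -0.0], [-0.0, 0.001, -1.0]]
ft_force: [-1.9, -0.7, 0.7]
grip_width: 0.008
grip_force: 0.8
```

Call:
{"fn": "servo_tool", "kwargs": {
  "targets": [
    [[0, 0.3, 0, 0, 0, 0, 0], [0, 0.3, 0, 0, 0, 0, 0], [0, 0.3, 0, 0, 0, 0, 0], [0, 0.3, 0, 0, 0, 0, 0], [0, 0, 0, 0, 0, 0, 0], [0, 0, 0, 0, 0, 0, 0], [0, 0, 0, 0, 0, 0, 0], [0, 0, 0, 0, 0, 0, 0], [0, 0, 0, 0, 0, 0, 0], [0, 0, 0, 0, 0, 0, 0]]
  ]
}}

```text
time_s: 10.3
position: [0.5397, -0.3241, 0.2127]
tcp_rot: [[-0.128, 0.992, -0.0], [0.992, 0.128, 0.0], [0.0, -0.0, -1.0]]
ft_force: [-1.3, -0.4, 0.5]
grip_width: 0.009
grip_force: 0.4
```

Call:
{"fn": "servo_tool", "kwargs": {
  "targets": [
    [[0, 0.2, 0, 0, 0, 0, 0], [0, 0.2, 0, 0, 0, 0, 0], [0, 0.2, 0, 0, 0, 0, 0], [0, 0, 0, 0, 0, 0, 0], [0, 0, 0, 0, 0, 0, 0], [0, 0, 0, 0, 0, 0, 0], [0, 0, 0, 0, 0, 0, 0], [0, 0, 0, 0, 0, 0, 0], [0, 0, 0, 0, 0, 0, 0], [0, 0, 0, 0, 0, 0, 0]]
  ]
}}

```text
time_s: 11.3
position: [0.5457, -0.3235, 0.2128]
tcp_rot: [[-0.128, 0.992, 0.0], [0.992, 0.128, -0.0], [-0.0, 0.0, -1.0]]
ft_force: [-0.7, -0.2, 2.9]
grip_width: 0.006
grip_force: 1.2
```

Call:
{"fn": "servo_tool", "kwargs": {
  "targets": [
    [[0, 0.2, 0, 0, 0, 0, 0], [0, 0.2, 0, 0, 0, 0, 0], [0, 0.2, 0, 0, 0, 0, 0], [0, 0, 0, 0, 0, 0, 0], [0, 0, 0, 0, 0, 0, 0], [0, 0, 0, 0, 0, 0, 0], [0, 0, 0, 0, 0, 0, 0], [0, 0, 0, 0, 0, 0, 0], [0, 0, 0, 0, 0, 0, 0], [0, 0, 0, 0, 0, 0, 0]]
  ]
}}

```text
time_s: 12.3
position: [0.5516, -0.3226, 0.2127]
tcp_rot: [[-0.128, 0.992, -0.0], [0.992, 0.128, 0.0], [0.0, -0.0, -1.0]]
ft_force: [-0.2, -1.0, 1.5]
grip_width: 0.005
grip_force: 0.7
```

```bash
python3 - <<'E'
from h import *
t=robot.snapshot('top');s=robot.snapshot('side')
o=np.zeros((400,800,3),'u1')
o[:,:400]=cv2.resize(t[200:340,350:490],(400,400),interpolation=2);o[:,400:]=cv2.resize(s[240:430,230:420],(400,400),interpolation=2)
cv2.imwrite('pics/p3.png',o)
E
```

```text
(no output)
```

View pics/p3.png

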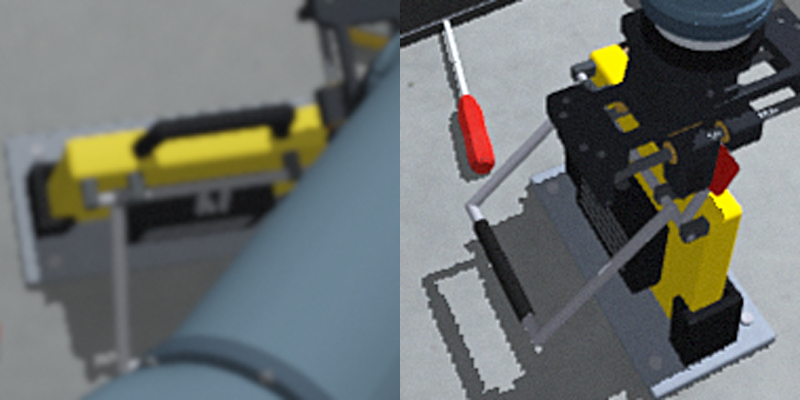

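Now the leg is wide open: the roller is far out at crop (505,285) and the lever is over the top edge. I'll back off, rise, and check the red lever by mask.

Call:
{"fn": "servo_tool", "kwargs": {
  "targets": [
    [[0, -0.7, 0, 0, 0, 0, 0], [0, -0.7, 0, 0, 0, 0, 0], [0, -0.7, -1, 0, 0, 0, 0.2], [0, -1, -2, 0, 0, 0, 0.5], [0, -1, -2, 0, 0, 0, 1], [0, -1, -2, 0, 0, 0, 1], [0, -1, -2, 0, 0, 0, 1], [0, -1, 0, 0, 0, 0, 1], [0, -1, 0, 0, 0, 0, 1], [0, -1, 0, 0, 0, 0, 1]]
  ]
}}

```text
time_s: 13.4
position: [0.4602, -0.3339, 0.302]
tcp_rot: [[-0.128, 0.992, -0.001], [0.992, 0.128, 0.001], [0.001, -0.001, -1.0]]
ft_force: [0.1, 0.7, -0.6]
grip_width: 0.706
grip_force: 0.0
```

```bash
python3 - <<'E'
from h import *
a=np.radians(7.5);R=np.array([[np.cos(a),-np.sin(a),0],[np.sin(a),np.cos(a),0],[0,0,1]]);L=lambda p:R@p+[.551,-.239,.012]
print(robot.sense()['position'])
for n in('side','top'):
    im=robot.snapshot(n);cv2.imwrite(f'pics/{n}4.png',im)
    h=cv2.cvtColor(im,cv2.COLOR_BGR2HSV)
    red=(((h[...,0]<6)|(h[...,0]>174))&(h[...,1]>150)&(h[...,2]>90)).astype('u1')
    k,_,st,ce=cv2.connectedComponentsWithStats(red)
    print(n,'red',[(st[i].tolist(),ce[i].round(1).tolist()) for i in range(1,k) if 15<st[i,4]<900])
    print('open lever',proj(n,L([-.006,-.085,.21])),'folded',proj(n,L([-.049,-.085,.212])),'foot ends',proj(n,L([-.137,.05,.055])),proj(n,L([-.137,-.05,.055])))
    if n=='side':
        d=im[330:440,240:320].max(2);q=(d<45).astype('u1')
        k,_,st,ce=cv2.connectedComponentsWithStats(q)
        print([(st[i].tolist(),(ce[i]+[240,330]).round(1).tolist()) for i in range(1,k) if st[i,4]>40])
E
```

```text
[ 0.4602022  -0.3338592   0.30196568]
side red [([261, 304, 14, 19, 181], [267.4, 313.1]), ([364, 312, 18, 25, 267], [372.4, 324.1]), ([453, 405, 7, 6, 31], [455.9, 407.4]), ([459, 425, 7, 6, 33], [462.1, 427.6])]
open lever [369.58929081 322.95977642] folded [344.47514726 332.8130049 ] foot ends [263.86636243 348.70430982] [285.79103976 393.70324397]
[([24, 19, 27, 48, 325], [276.5, 372.1])]
top red [([468, 243, 12, 11, 92], [473.1, 247.6]), ([308, 311, 40, 11, 355], [328.5, 315.9])]
open lever [471.1960201  248.58430456] folded [475.86708148 270.52384648] foot ends [399.76941499 329.92938783] [445.62313072 323.42979679]
```

The lever and foot both match the locked-open prediction to within 3 px. I'll go to the bar and grip it.

Call:
{"fn": "servo_tool", "kwargs": {
  "targets": [
    [[2.1, 2.4, 0, 0, 0, 0, 1], [2.1, 2.4, 0, 0, 0, 0, 1], [2.1, 2.4, 0, 0, 0, 0, 1], [2.0, 2.5, 0, 0, 0, 0, 1], [0, 0, 0, 0, 0, 0, 1], [0, 0, 2, 0, 0, 0, 1], [0, 0, 2, 0, 0, 0, 1], [0, 0, 2, 0, 0, 0, 1], [0, 0, 2, 0, 0, 0, 1], [0, 0, 1.4, 0, 0, 0, 1]]
  ]
}}

```text
time_s: 14.5
position: [0.5461, -0.2396, 0.2069]
tcp_rot: [[-0.127, 0.992, -0.002], [0.992, 0.127, 0.0], [0.001, -0.002, -1.0]]
ft_force: [-0.7, 0.6, -0.3]
grip_width: 0.999
grip_force: 0.0
```

Call:
{"fn": "servo_tool", "kwargs": {
  "targets": [
    [[0, 0, 0, 0, 0, 0, 1], [0, 0, 0, 0, 0, 0, 0.6], [0, 0, 0, 0, 0, 0, 0.3], [0, 0, 0, 0, 0, 0, 0], [0, 0, 0, 0, 0, 0, 0], [0, 0, 0, 0, 0, 0, 0], [0, 0, 0, 0, 0, 0, 0], [0, 0, 0, 0, 0, 0, 0], [0, 0, 0, 0, 0, 0, 0], [0, 0, 0, 0, 0, 0, 0]]
  ],
  "grip_force": 50
}}

```text
time_s: 15.5
position: [0.5473, -0.2395, 0.2089]
tcp_rot: [[-0.128, 0.992, 0.001], [0.992, 0.128, -0.0], [-0.0, 0.001, -1.0]]
ft_force: [0.3, -0.0, 0.9]
grip_width: 0.207
grip_force: 0.3
```

Call:
{"fn": "servo_tool", "kwargs": {
  "targets": [
    [[0, 0, 0, 0, 0, 0, 0], [0, 0, 0, 0, 0, 0, 0], [0, 0, 0, 0, 0, 0, 0], [0, 0, 0, 0, 0, 0, 0], [0, 0, -0.5, 0, 0, 0, 0], [0, 0, -1, 0, 0, 0, 0], [0, 0, -1, 0, 0, 0, 0], [0, 0, -1, 0, 0, 0, 0], [0, 0, -1, 0, 0, 0, 0], [0, 0, -1, 0, 0, 0, 0]]
  ]
}}

```text
time_s: 16.5
position: [0.5469, -0.2396, 0.2647]
tcp_rot: [[-0.128, 0.992, 0.0], [0.992, 0.128, -0.0], [-0.0, 0.0, -1.0]]
ft_force: [-0.0, -0.1, -4.9]
grip_width: 0.157
grip_force: 50.1
```

Call:
{"fn": "servo_tool", "kwargs": {
  "targets": [
    [[0, 0, -1, 0, 0, 0, 0], [0, 0, -1, 0, 0, 0, 0], [0, 0, -1, 0, 0, 0, 0], [0, 0, -1, 0, 0, 0, 0], [0, 0, -1, 0, 0, 0, 0], [0, 0, -1, 0, 0, 0, 0], [0, 0, -1, 0, 0, 0, 0], [0, 0, 0, 0, 0, 0, 0], [0, 0, 0, 0, 0, 0, 0], [0, 0, 0, 0, 0, 0, 0]]
  ]
}}

```text
time_s: 17.5
position: [0.5467, -0.2393, 0.3332]
tcp_rot: [[-0.128, 0.992, -0.001], [0.992, 0.128, 0.0], [0.001, -0.001, -1.0]]
ft_force: [0.0, -0.3, -4.4]
grip_width: 0.164
grip_force: 50.1
```

Call:
{"fn": "servo_tool", "kwargs": {
  "targets": [
    [[1, 0, 0, 0, 0, 0, 0], [2.5, 0, 0, 0, 0, 0, 0], [3.5, 0, 0, 0, 0, 0, 0], [4, 0, 0, 0, 0, 0, 0], [4, 0, 0, 0, 0, 0, 0], [4, 0, 0, 0, 0, 0, 0], [4, 0, 0, 0, 0, 0, 0], [4, 0, 0, 0, 0, 0, 0], [4, 0, 0, 0, 0, 0, 0], [4, 0, 0, 0, 0, 0, 0]]
  ]
}}

```text
time_s: 18.5
position: [0.5013, 0.1096, 0.3336]
tcp_rot: [[-0.128, 0.992, -0.0], [0.992, 0.128, 0.0], [0.0, -0.0, -1.0]]
ft_force: [0.5, -0.0, -5.2]
grip_width: 0.163
grip_force: 50.1
```

Call:
{"fn": "servo_tool", "kwargs": {
  "targets": [
    [[4, 0, 0, 0, 0, 0, 0], [4, 0, 0, 0, 0, 0, 0], [3.5, 0, 0, 0, 0, 0, 0], [3, 0, 0, 0, 0, 0, 0], [2, 0, 0, 0, 0, 0, 0], [1, 0, 0, 0, 0, 0, 0], [0, 0, 0, 0, 0, -0.04, 0], [0, 0, 0, 0, 0, -0.04, 0], [0, 0, 0, 0, 0, 0, 0], [0, 0, 0, 0, 0, 0, 0]]
  ]
}}

```text
time_s: 19.5
position: [0.4799, 0.2806, 0.3337]
tcp_rot: [[-0.205, 0.979, -0.0], [0.979, 0.205, -0.0], [-0.0, -0.0, -1.0]]
ft_force: [0.0, -0.5, -5.1]
grip_width: 0.158
grip_force: 50.1
```

```bash
python3 - <<'E'
from h import *
s=robot.sense();print(s['position'],np.round(s['joint_positions'],2))
o=np.zeros((480,800,3),'u1')
o[:,:400]=robot.snapshot('side')[:, 60:460];o[:,400:]=robot.snapshot('top')[:,60:460]
cv2.imwrite('pics/p5.png',o)
E
```

```text
[0.47993338 0.28061055 0.33365318] [-0.97  0.3   0.45  1.7  -0.14  1.18 -0.27]
```

View pics/p5.png

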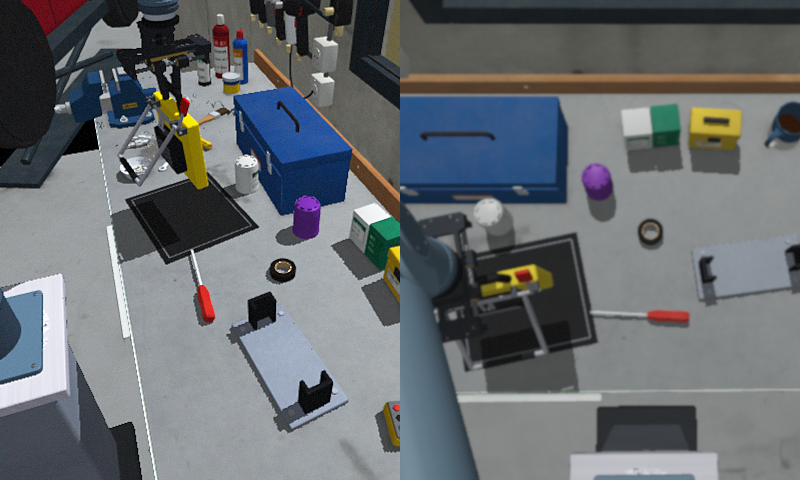

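The dock is empty and the lamp hangs over the mat with its leg open and nothing disturbed. I'll measure its lean in the grip from its end face: the right silhouette, side px about (258-268, 118-184), cast onto the plane y = -100 mm.

```bash
cat > lean.py <<'E'
from h import *
s=robot.sense();R=s['tcp_rot'];p=np.array(s['position'])
ly=np.array([R[0][0],R[1][0],R[2][0]]);ly[2]=0;ly/=np.linalg.norm(ly);lx=np.array([ly[1],-ly[0],0])
B=p-.019*np.array(R)[:,2]
im=robot.snapshot('side');h=cv2.cvtColor(im,cv2.COLOR_BGR2HSV)
m=((abs(h[...,0].astype(int)-27)<7)&(h[...,1]>140)&(h[...,2]>60)).astype('u1')
c=proj('side',B-.1*ly-[0,0,.1]).round().astype(int);w=np.zeros_like(m);w[max(c[1]-90,0):c[1]+90,c[0]-70:c[0]+70]=1
k,l,st,ce=cv2.connectedComponentsWithStats(m*w);i=1+st[1:,4].argmax();m=(l==i)
ys=np.nonzero(m.any(1))[0];print('y',ys[0],ys[-1],'area',st[i,4])
rows=np.arange(int(ys[0]+.25*len(ys)),int(ys[-1]-.12*len(ys)))
P=[]
for v in rows:
    u=np.nonzero(m[v])[0].max()+.5;o,d=ray('side',(u,v));t=((B-.1*ly-o)@ly)/(d@ly);q=o+t*d-B;P.append((q@lx,q[2]))
P=np.array(P);f=np.polyfit(P[:,1],P[:,0],1);r=P[:,0]-np.polyval(f,P[:,1]);f=np.polyfit(P[abs(r)<.004,1],P[abs(r)<.004,0],1)
print('lean back rad',-np.arctan(f[0]),'face offset at bar',f[1],'resid',r.std(),'zrange',P[0],P[-1])
print('bar',B,'tool tilt',np.arctan2(np.array(R)[:,2]@lx,-R[2][2]))
E
python3 lean.py
```

```text
y 113 189 area 1363
lean back rad 0.03164844652495742 face offset at bar 0.01786739041540241 resid 0.007663486437494167 zrange [ 0.01693317 -0.06947533] [ 0.02502578 -0.19293565]
bar [0.47995746 0.28084235 0.35272178] tool tilt -4.779191450776042e-05
```

Call:
{"fn": "servo_tool", "kwargs": {
  "targets": [
    [[0.4, 0.5, 0, 0, 0, 0, 0], [0, 0.5, 0, -0.03, 0, 0, 0], [0, 0, 0, -0.05, 0, 0, 0], [0, 0, 0, -0.05, 0, 0, 0], [0, 0, 0, -0.05, 0, 0, 0], [0, 0, 0, -0.05, 0, 0, 0], [0, 0, 0, -0.05, 0, 0, 0], [0, 0, 0, -0.05, 0, 0, 0], [0, 0, 0, 0, 0, 0, 0], [0, 0, 0, 0, 0, 0, 0]]
  ]
}}

```text
time_s: 20.65
position: [0.4885, 0.2873, 0.3336]
tcp_rot: [[-0.207, 0.926, 0.315], [0.978, 0.196, 0.067], [0.0, 0.322, -0.947]]
ft_force: [-0.1, 0.7, -5.7]
grip_width: 0.163
grip_force: 50.0
```

```bash
python3 lean.py; python3 -c "
from bench import robot;import numpy as np;print(np.round(robot.sense()['joint_positions'],2))"
```

```text
y 105 176 area 1077
lean back rad 0.3554061945617371 face offset at bar 0.014156447712770468 resid 0.000666821320100703 zrange [ 0.03366798 -0.05468795] [ 0.08065532 -0.18139604]
bar [0.48254444 0.28601303 0.35163343] tool tilt 0.3280462544320634
[-1.12  0.13  0.47  1.93  0.11  0.8  -0.52]
```

Call:
{"fn": "servo_tool", "kwargs": {
  "targets": [
    [[0, -0.36, 1.04, 0, 0, 0, 0], [0, -0.36, 1.04, 0, 0, 0, 0], [0, -0.36, 1.04, 0, 0, 0, 0], [0, -0.36, 1.04, 0, 0, 0, 0], [0, -0.36, 1.04, 0, 0, 0, 0], [0, -0.36, 1.04, 0, 0, 0, 0], [0, -0.36, 1.04, 0, 0, 0, 0], [0, -0.36, 1.04, 0, 0, 0, 0], [0, -0.36, 1.04, 0, 0, 0, 0], [0, -0.36, 1.04, 0, 0, 0, 0]]
  ]
}}

```text
time_s: 21.7
position: [0.4886, 0.2872, 0.2228]
tcp_rot: [[-0.207, 0.926, 0.317], [0.978, 0.196, 0.067], [-0.0, 0.324, -0.946]]
ft_force: [0.6, -0.2, -5.6]
grip_width: 0.157
grip_force: 50.0
```

Call:
{"fn": "servo_tool", "kwargs": {
  "targets": [
    [[0, -0.16, 0.47, 0, 0, 0, 0], [0, -0.16, 0.47, 0, 0, 0, 0], [0, -0.16, 0.47, 0, 0, 0, 0], [0, -0.16, 0.47, 0, 0, 0, 0], [0, -0.16, 0.47, 0, 0, 0, 0], [0, 0, 0, 0, 0, 0, 0], [0, 0, 0, 0, 0, 0, 0], [0, 0, 0, 0, 0, 0, 0], [0, 0, 0, 0, 0, 0, 0], [0, 0, 0, 0, 0, 0, 0]]
  ]
}}

```text
time_s: 22.7
position: [0.4887, 0.2872, 0.1991]
tcp_rot: [[-0.207, 0.926, 0.317], [0.978, 0.195, 0.067], [0.0, 0.324, -0.946]]
ft_force: [0.2, -0.4, -5.0]
grip_width: 0.158
grip_force: 50.0
```

Call:
{"fn": "servo_tool", "kwargs": {
  "targets": [
    [[0, -0.06, 0.19, 0, 0, 0, 0], [0, -0.06, 0.19, 0, 0, 0, 0], [0, -0.06, 0.19, 0, 0, 0, 0], [0, 0, 0, 0, 0, 0, 0], [0, 0, 0, 0, 0, 0, 0], [0, 0, 0, 0, 0, 0, 0], [0, 0, 0, 0, 0, 0, 0], [0, 0, 0, 0, 0, 0, 0], [0, 0, 0, 0, 0, 0, 0], [0, 0, 0, 0, 0, 0, 0]]
  ]
}}

```text
time_s: 23.7
position: [0.4888, 0.2871, 0.1929]
tcp_rot: [[-0.207, 0.926, 0.317], [0.978, 0.195, 0.067], [0.0, 0.324, -0.946]]
ft_force: [-0.9, -0.1, -5.3]
grip_width: 0.16
grip_force: 50.0
```

Call:
{"fn": "servo_tool", "kwargs": {
  "targets": [
    [[0, -0.03, 0.1, 0, 0, 0, 0], [0, -0.03, 0.1, 0, 0, 0, 0], [0, 0, 0, 0, 0, 0, 0], [0, 0, 0, 0, 0, 0, 0], [0, 0, 0, 0, 0, 0, 0], [0, 0, 0, 0, 0, 0, 0], [0, 0, 0, 0, 0, 0, 0], [0, 0, 0, 0, 0, 0, 0], [0, 0, 0, 0, 0, 0, 0], [0, 0, 0, 0, 0, 0, 0]]
  ]
}}

```text
time_s: 24.7
position: [0.4895, 0.2881, 0.1918]
tcp_rot: [[-0.207, 0.925, 0.319], [0.978, 0.195, 0.069], [0.001, 0.326, -0.945]]
ft_force: [-3.3, 0.5, 5.8]
grip_width: 0.159
grip_force: 48.9
```

Contact: the vertical force went from -5.3 to +5.8 N. I'll ease the grip so the lamp settles, then open.

Call:
{"fn": "servo_tool", "kwargs": {
  "targets": [
    [[0, 0, 0, 0, 0, 0, 0.1], [0, 0, 0, 0, 0, 0, 0.1], [0, 0, 0, 0, 0, 0, 0.1], [0, 0, 0, 0, 0, 0, 0.1], [0, 0, 0, 0, 0, 0, 0.1], [0, 0, 0, 0, 0, 0, 0.2], [0, 0, 0, 0, 0, 0, 0.25], [0, 0, 0, 0, 0, 0, 0.3], [0, 0, 0, 0, 0, 0, 0.4], [0, 0, 0, 0, 0, 0, 0.5]]
  ],
  "grip_force": 4
}}

```text
time_s: 25.7
position: [0.4889, 0.2869, 0.1907]
tcp_rot: [[-0.206, 0.926, 0.317], [0.979, 0.195, 0.067], [-0.0, 0.324, -0.946]]
ft_force: [0.4, -0.4, 0.1]
grip_width: 0.457
grip_force: 0.0
```

Call:
{"fn": "servo_tool", "kwargs": {
  "targets": [
    [[0, 0, 0, 0, 0, 0, 0.8], [0, 0, 0, 0, 0, 0, 0.8], [0, 0, 0, 0, 0, 0, 0.8], [0, 0, 0, 0, 0, 0, 0.8], [0, 0, -0.5, 0, 0, 0, 0.8], [0, 0, -1, 0, 0, 0, 0.8], [0, 0, -1.5, 0, 0, 0, 0.8], [0, 0, -2, 0, 0, 0, 0.8], [0, 0, -3, 0, 0, 0, 0.8], [0, 0, -3, 0, 0, 0, 0.8]]
  ]
}}

```text
time_s: 26.7
position: [0.4534, 0.2793, 0.2963]
tcp_rot: [[-0.206, 0.926, 0.317], [0.979, 0.195, 0.067], [-0.0, 0.324, -0.946]]
ft_force: [0.8, 0.8, 0.4]
grip_width: 0.801
grip_force: 0.0
```

```bash
python3 - <<'E'
from h import *
o=np.zeros((480,800,3),'u1')
o[:,:400]=cv2.resize(robot.snapshot('side')[80:320,130:330],(400,480));o[:,400:]=cv2.resize(robot.snapshot('top')[180:420,90:290],(400,480))
cv2.imwrite('pics/p6.png',o)
c=robot.calibration('side')
import math
mc=np.array([.4813,.2745]);a=math.radians(12);X=np.array([math.cos(a),math.sin(a)]);Y=np.array([-X[1],X[0]])
w=lambda x,y,z:np.append(mc+x*X+y*Y,z)
for nm,p in(('edgeR',w(.067,-.09,.003)),('footL',w(-.067,.06,.01)),('footR',w(-.067,-.04,.01)),('leverside topR',w(.0,-.09,.17))):
    u=proj('side',p);t=proj('top',p);print(nm,(u-[130,80])*2,(t-[90,180])*2+[400,0])
E
```

```text
edgeR [312.44407167 284.11419935] [651.49500771 166.20822798]
footL [173.16295247 253.23114524] [539.04154338 310.00195439]
footR [202.17664483 293.90629046] [627.90596734 290.46995858]
leverside topR [253.85801776 193.65499578] [634.722197   205.38187979]
```

View pics/p6.png

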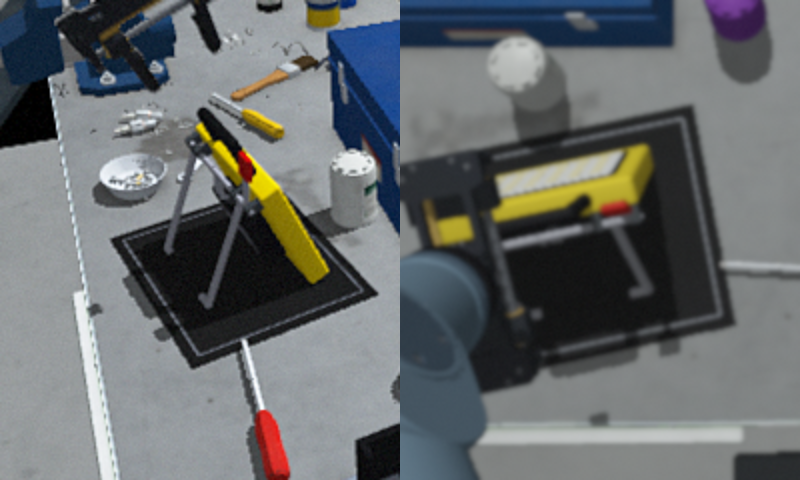

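The lamp stands by itself on the open leg in the middle of the mat, with the foot at about (205,298) against (202,294) predicted. Its face points at the filter, which has not moved, and the gripper is well clear. I'll hand in.

```bash
python3 -c "
from bench import robot;print(robot.job_done(), robot.sense()['time_s'])"
```

```text
the job is handed in; nothing more can be done
the job is handed in; nothing more can be done
```

The leg is locked open and the lamp stands by itself on the mat facing the white oil filter; filter, tape and screwdriver were left alone, and the job is handed in (about 27 s used; no verdict was shown).

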